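Aim the work lamp at the large pot

TASK

Swivel and tilt the head of the bench lamp (the ball-ended handle at its back is there for this) until the lamp points straight at the middle of the larger of the two flared pots, then let go and leave it there. Leave both flared pots standing where they are.

Things in the scene. Friction and masses are not known exactly. Their poses are not given: they have to be found in the camera images.
- lamp_base: heavy dark round lamp base, 140 mm across, fixed to the bench, post 30 mm thick, 100 mm high; origin at the centre of its underside, on the vertical swivel axis; its x axis is where the lamp points when the swivel reads 0. On the post an aluminium U-shaped yoke, 150 mm wide, top at 203 mm, holds a round grey lamp head, 104 mm across the front, 66 mm deep
- lamp_yoke (a joint): swivel of the lamp about the vertical post, rad, -2.6 to 2.6; grows as the lamp turns to the left (anticlockwise from above); stiff, stays where it is left (about 0.12 N m)
- lamp_head (a joint): tilt of the lamp head about the level axis between the yoke arms, rad, -0.6 to 1.0; 0 is level, positive points the lamp downward (the handle behind it rises); stiff, stays where it is left (about 0.14 N m)
- lamp_eye (a point): point where the swivel and tilt axes cross, in the middle of the lamp head, 190 mm above the bench; turns with the head: its x axis is the direction in which the lamp points (the white front glass lies 34 mm ahead), y to the lamp's left
- lamp_knob (a point): centre of the black ball, 28 mm across, at the end of the handle, a steel rod 10 mm thick that runs straight back from the lamp head; the ball's centre is 130 mm behind lamp_eye on the lamp's own axis. Its x axis is the lamp's direction
- pot_large_mid (a point): middle of the large flared clay pot, at half its height: on its vertical axis, 64 mm above its foot. The pot is 126 mm across the rim and 128 mm high and stands on the bench, on one side of the lamp
- pot_large: the large flared pot, origin at the centre of its foot
- pot_small: the small flared clay pot of the same form, 88 mm across and 90 mm high, on the other side of the lamp; origin at the centre of its foot
Mind the look-alikes: they are no part of the job. What is shaped like the pot_small but orange is not meant.

How it is judged:
By the outcome, as a careful person would: the job done as asked, in the order asked, and still so for the second after the job is handed in, with the robot touching nothing.
It also fails if it takes over 40 s, if anything falls off the work surface, if the arm or the gripper's body presses on something with over 40 N, if the wrist force passes 120 N, or if a joint passes its speed limit or range.

ROBOT

A 6-joint arm with a two-finger parallel gripper is mounted at the origin on a cart in front of the work surface, level with it; the furniture and walls round the work are solid. World frame = base frame: x ahead of the robot, y to its left, z up, the work surface at z = 0. Lengths are in mm, angles in rad, forces in N, time in s.
With the tool pointing down it reaches from about 275 to 1000 mm from the base axis. Payload 8.4 kg.
Tool frame: the origin (TCP) lies midway between the tips of the shut fingers; the grasp point (between the pads) lies 19 mm behind it; z points along the fingers, y is the line along which they close (so a half turn about z gives the same grasp; the last joint's range is limited). The gripper opens to 85 mm and grips with 20 to 120 N. Pads are 22 mm wide; open, the fingers measure 114 mm over their backs; the gripper's body (76 mm by 85 mm) begins 54 mm behind the grasp point. The pads swing forward as they close: fully open they stand 13 mm farther back than shut.
Start: joints at [1.159, 0.353, 1.633, -0, 1.155, -0.002], TCP at [249.015, 573.253, 231.281] pointing down, gripper open.
Joint ranges: [-2.63, 2.63], [-0.92, 2.1], [0.06, 2.66], [-1.3, 4.44], [0, 2.69], [-3.02, 3.02]. Speed limits (rad/s): [2.22, 2.22, 2.79, 3.14, 3.14, 3.14].

INTERFACE

Orientations are given as [roll, pitch, yaw] about the fixed x, y, z axes, in that order (R = Rz(yaw) Ry(pitch) Rx(roll)).
In Python, from rig import r, cams gives the robot as it stands. The module is installed in compiled form; this text tells all that it offers.
- The arm moves only by the tool send_rows, never from a script. Its argument "targets" is one flat list of numbers, 7 for each row, row after row: the shift along the tool's x, y, z in m, then the turn, a rotation vector about the tool's x, y, z in rad, then the opening, from -1 (shut) to 1 (fully open). In form: [tx, ty, tz, wx, wy, wz, fingers, tx, ty, tz, wx, wy, wz, fingers, ...]. A call has 1 to 12 rows; each row is the pose to reach, as a shift and turn from the pose commanded when the call began, along the tool's axes at that moment; what a row does not reach only later rows make up. A row lasts 1/12 s, in which the tool goes at most 41.7 mm and 7.16 degrees, less where a joint would pass 70% of its speed; a pose out of reach is approached as far as the arm can. A call with a gripper value outside its range is refused whole. The fingers move at their own pace and stop on an object; "grip_force" is the grip in N (left out, the last holds). Time passes only in rows, so rows that repeat a pose let the fingers close. It gives the time, the measured TCP pose, the force, the opening and the grip force at its end, in the units of the state.
- r.sense(): the state, without advancing time (a new reading comes with each control period).
- cams.grab_frame(name): name is "scene" or "top" or "wrist"; returns a dict with "color" (384x512x3 uint8, blue, green, red), "fx", "fy", "cx", "cy" (pixels), "k1" (the pictures are not rectified: a ray, as slopes to the right and down, at radius r is drawn at 1 + k1 r^2 times it, then the intrinsics apply), "xyz" and "attitude" of the camera in the world. Camera axes: x right, y down, z forward; pixel columns grow to the right and rows downward; lengths in mm; the calibration is good to about 2 mm. A picture is of the moment at which its call begins. There is no depth.
- r.sign_off(): hands the job in; it is judged then, once.
The state is a dict: "clock": time; "qpos": joint angles; "qvel": joint speeds; "joint_efforts": joint torques, N m; "eef_pos": TCP position; "tcp_rot": TCP orientation; "contact_force": force on the tool from outside, world axes, zero at the start; "wrist_torque": the same for the moment, N m; "opening": opening from 0.0 (shut) to 1.0 (fully open); "grasp_force": force on a finger pad.
Only numpy, scipy, OpenCV 4.12 (cv2) and the standard library are available. Lean on these libraries where they do the work, as an engineer would, in place of code of your own. Each camera call takes 0.05 s, during which the arm holds its last target. There are 200 camera calls.

## Working session

There is one attempt and no reset: what is moved stays moved. The work goes in short steps, Python scripts to look and compute and a tool call to move; the robot and the scene stay as the last step left them, time stands still between calls to the robot, and variables do not carry over. Pictures are saved under pics/ and viewed, at most 10 in all, crops included, and the job is handed in when it is done.

Besides the shell and the picture viewer there is one more tool, called after "Call:" as name(argument=value, ...), one argument or row to a line, values as JSON. send_rows: Moves the arm, as the interface text tells. Its arguments: {"type":"object","properties":{"targets":{"type":"array"},"grip_force":{"type":"number"}},"required":["targets"]}

```bash
mkdir -p pics; python3 - <<'E'
from rig import r,cams
import cv2
print(r.sense())
for n in("scene","top"):
    f=cams.grab_frame(n); print(n,{k:v for k,v in f.items() if k!="color"})
    cv2.imwrite(f"pics/{n}0.png",f["color"])
E
```

```text
{'clock': 0.0, 'qpos': array([ 1.15862109e+00,  3.53646238e-01,  1.63416738e+00,  7.05211394e-06,
        1.15521607e+00, -2.38816755e-03]), 'qvel': array([ 0.00168207, -0.0004214 , -0.0012249 , -0.00036398, -0.00158511,
       -0.00082982]), 'joint_efforts': array([ 2.06465156e-03, -6.05237174e+01, -3.42087293e+01,  1.93959067e-05,
        8.94489902e-03, -1.68030187e-06]), 'eef_pos': array([248.79909939, 572.79797096, 230.54866224]), 'tcp_rot': array([-3.14015564e+00, -9.87960542e-06,  2.73180272e+00]), 'contact_force': array([-0.29742064, -0.3379465 ,  0.6532011 ]), 'wrist_torque': array([ 0.02700736,  0.03470308, -0.03994742]), 'grasp_force': 0.0, 'opening': 0.9968939573140054}
scene {'fx': 436.7040478184998, 'fy': 436.7040478184998, 'cx': 254.93059783029358, 'cy': 202.26254512257674, 'k1': -0.14349283866860366, 'xyz': array([ -12.97083831, -472.0110441 ,  957.68521954]), 'attitude': array([-2.4007477 , -0.01220771, -0.8453731 ])}
top {'fx': 400.3248176252004, 'fy': 400.3248176252004, 'cx': 244.56456737536382, 'cy': 193.44486361223017, 'k1': -0.06291695418533268, 'xyz': array([ 513.19069007,   24.86129007, 1220.93358983]), 'attitude': array([-3.10560614, -0.00954347, -1.57200312])}
```

View pics/scene0.png

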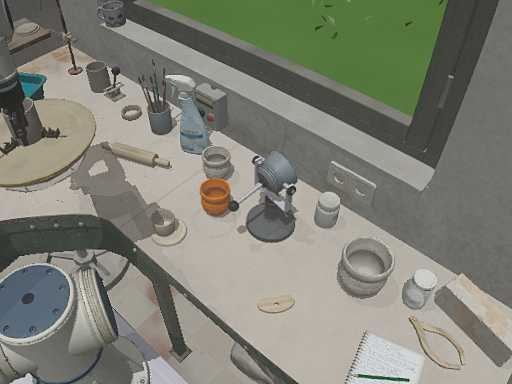

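View pics/top0.png

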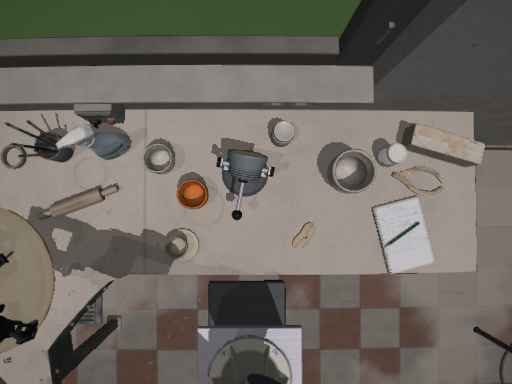

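The scene view shows the lamp at about (272,195), its ball at (234,206), and a large grey pot at (366,265). A small grey pot is at (216,162) and an orange look-alike at (215,196). In the top view these are the ball (237,215), large pot (353,171), small pot (159,157) and orange pot (192,194). The target is the large grey pot, as it has the widest rim and stands on the other side of the lamp from the small one. I'll confirm that in enlarged crops.

```bash
python3 - <<'E'
import cv2
a=cv2.imread("pics/top0.png")[120:230,200:390]; cv2.imwrite("pics/topc.png",cv2.resize(a,None,fx=4,fy=4,interpolation=2))
a=cv2.imread("pics/scene0.png")[140:305,215:405]; cv2.imwrite("pics/scenec.png",cv2.resize(a,None,fx=3.5,fy=3.5,interpolation=2))
E
```

```text
(no output)
```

View pics/topc.png

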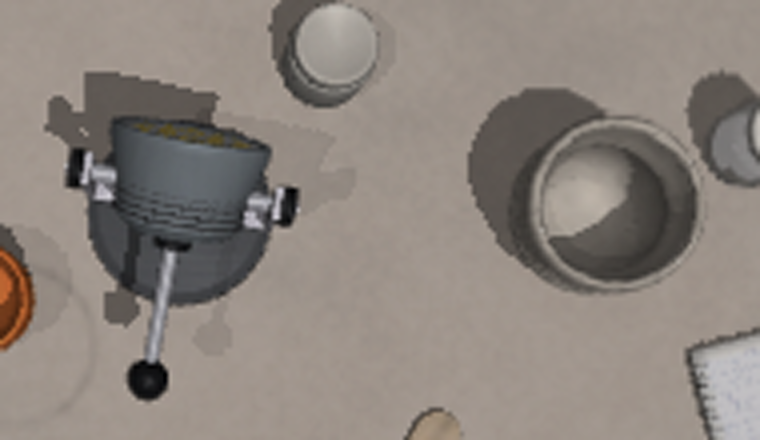

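View pics/scenec.png

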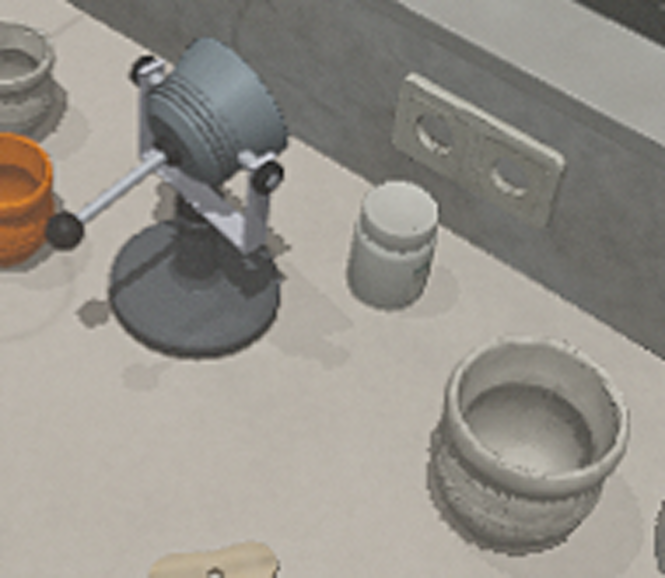

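The crops confirm it. The large grey pot's rim is centred at crop (615,205) in the top view and (537,417) in the scene view. The ball is at (148,380) and (65,229), and the yoke knobs are at (83,168)/(288,206) and (148,72)/(266,175).

```bash
cat > h.py <<'E'
import numpy as np, cv2
from scipy.spatial.transform import Rotation as R
from scipy.optimize import least_squares
I=dict(scene=(436.704,254.93,202.26,-.14349,[-12.97,-472.01,957.685],[-2.4007477,-.01220771,-.8453731]),
 top=(400.325,244.565,193.445,-.062917,[513.19,24.861,1220.934],[-3.10560614,-.00954347,-1.57200312]))
def proj(n,p):
    f,cx,cy,k,t,a=I[n]; c=R.from_euler('xyz',a).inv().apply(np.asarray(p)-t); s=c[:2]/c[2]
    return s*(1+k*s@s)*f+[cx,cy]
def full(n,u): # crop -> px
    s,o=((4,(200,120)) if n=='top' else (3.5,(215,140)))
    return (np.array(u)+.5)/s-.5+o
def tri(ut,us):
    g=least_squares(lambda p:np.r_[proj('top',p)-ut,proj('scene',p)-us],[550,0,100]); return g.x,g.fun
def atz(n,u,z): return np.r_[least_squares(lambda p:proj(n,[p[0],p[1],z])-u,[550,0]).x,z]
E
python3 - <<'E'
from h import *
np.set_printoptions(precision=2,suppress=True)
B=tri(full('top',(148,380)),full('scene',(65,229))); print('ball',*B)
K1=tri(full('top',(83,168)),full('scene',(148,72)));K2=tri(full('top',(288,206)),full('scene',(266,175)));print(K1,K2,(K1[0]+K2[0])/2)
E=atz('top',full('top',(185.5,187)),190);print('eye',E, atz('scene',full('scene',(207,123.5)),190))
P=tri(full('top',(615.5,205)),full('scene',(537,417)));print('rim',*P, atz('top',full('top',(615.5,205)),122),atz('scene',full('scene',(537,417)),122))
b=B[0]-E;print(np.linalg.norm(b),'yaw',np.arctan2(-b[1],-b[0]),'tilt',b[2])
# base disc
for z in(0,15): print(z,atz('top',full('top',(88,215)),z),atz('top',full('top',(270,215)),z),atz('top',full('top',(180,304)),z))
E
```

```text
ball [495.02  36.08 162.78] [-0.13  0.12  0.16 -0.  ]
(array([631.32,  78.13, 193.94]), array([-0.36,  0.33,  0.5 , -0.02])) (array([606.54, -53.52, 194.23]), array([-0.46,  0.4 ,  0.58, -0.04])) [618.93  12.31 194.09]
eye [620.29  11.18 190.  ] [620.87  13.7  190.  ]
rim [ 614.98 -288.69  115.9 ] [-0.33  0.25  0.35 -0.04] [ 615.12 -287.89  122.  ] [ 609.76 -289.45  122.  ]
130.58840551185705 yaw -0.19618628123068155 tilt -27.222605232125886
0 [618.59  83.21   0.  ] [618.53 -55.96   0.  ] [550.48  12.98   0.  ]
15 [617.29  82.49  15.  ] [617.24 -54.97  15.  ] [550.02  13.13  15.  ]
```

```bash
cat >> h.py <<'E'
def M(p,yaw): return np.asarray(p,float),R.from_euler('xyz',[np.pi,0,yaw])
def rows(c,ts): # commanded pose c -> rows in m, rad
    for p,q in ts:
        print(np.round(np.r_[c[1].inv().apply(p-c[0])/1000,(c[1].inv()*q).as_rotvec()],4).tolist())
S=M([249.015,573.253,231.281],2.732)
E
python3 - <<'E'
from h import *
rows(S,[M([495,36,250],2.955)])
for u,v,z in((192,194,90),(159,157,90)):print(atz('top',(u,v),z))
rows(M([495,36,250],2.955),[M([495,36,141],2.955)])
E
```

```text
[-0.4396, -0.3949, -0.0187, 0.0, 0.0, -0.223]
[552.45334171 162.59612042  90.        ]
[657.68339006 256.92803393  90.        ]
[-0.0, -0.0, 0.109, 0.0, 0.0, 0.0]
```

Call:
send_rows(
  targets=[-0.03,-0.03,-0.019,0,0,-0.02,1,-0.07,-0.06,-0.019,0,0,-0.05,1,-0.1,-0.09,-0.019,0,0,-0.08,1,-0.13,-0.12,-0.019,0,0,-0.1,1,-0.16,-0.145,-0.019,0,0,-0.12,1,-0.19,-0.17,-0.019,0,0,-0.14,1,-0.22,-0.2,-0.019,0,0,-0.16,1,-0.25,-0.225,-0.019,0,0,-0.18,1,-0.28,-0.25,-0.019,0,0,-0.2,1,-0.31,-0.28,-0.019,0,0,-0.223,1,-0.34,-0.305,-0.019,0,0,-0.223,1,-0.37,-0.33,-0.019,0,0,-0.223,1],
)

```text
clock: 1.1
eef_pos: [457.0, 121.1, 250.3]
tcp_rot: [-3.142, -0.0, 2.955]
contact_force: [1.0, 0.3, -0.5]
opening: 0.999
grasp_force: 0.0
```

```bash
python3 - <<'E'
from h import *
p=S[0]+S[1].apply([-370,-330,-19]);print(p)
rows(M(p,2.955),[M([495,36,250],2.955),M([495,36,141],2.955)])
E
```

```text
[456.99196997 123.20235845 250.281     ]
[-0.0535, -0.0786, 0.0003, 0.0, 0.0, 0.0]
[-0.0535, -0.0786, 0.1093, 0.0, 0.0, 0.0]
```

Call:
send_rows(
  targets=[-0.02,-0.03,0,0,0,0,1,-0.04,-0.055,0,0,0,0,1,-0.0535,-0.0785,0,0,0,0,1,-0.0535,-0.0785,0,0,0,0,1],
)

```text
clock: 1.43
eef_pos: [496.2, 32.2, 250.1]
tcp_rot: [-3.14, 0.001, 2.952]
contact_force: [0.1, 0.7, 0.3]
opening: 1.0
grasp_force: 0.0
```

```bash
python3 - <<'E'
from rig import r,cams
import cv2,numpy as np
from h import *
f=cams.grab_frame("wrist");c=f["color"]
print(r.sense()['eef_pos'])
I['w']=(f['fx'],f['cx'],f['cy'],f['k1'],f['xyz'],f['attitude'])
print(proj('w',[495,36,163]))
cv2.imwrite("pics/w.png",c)
E
```

```text
[495.29876611  34.07514479 249.95141284]
[258.82814681 193.05652028]
```

View pics/w.png

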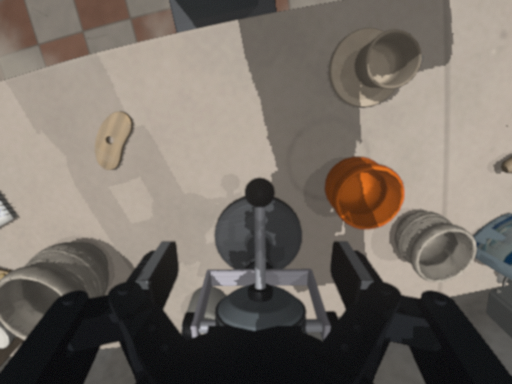

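The wrist view shows the ball at (260,192), against a predicted (259,193), with the rod square between the fingers. I'll go down and close.

Call:
send_rows(
  targets=[0,0,0.03,0,0,0,1,0,0,0.06,0,0,0,1,0,0,0.09,0,0,0,1,0,0,0.109,0,0,0,1,0,0,0.109,0,0,0,1,0,0,0.109,0,0,0,-0.4,0,0,0.109,0,0,0,-0.4,0,0,0.109,0,0,0,-0.4,0,0,0.109,0,0,0,-0.6,0,0,0.109,0,0,0,-0.6,0,0,0.109,0,0,0,-0.6,0,0,0.109,0,0,0,-0.6],
  grip_force=30,
)

```text
clock: 2.48
eef_pos: [495.7, 36.2, 142.0]
tcp_rot: [3.141, 0.002, 2.955]
contact_force: [2.2, 0.6, 1.2]
opening: 0.309
grasp_force: 29.4
```

```bash
cat >> h.py <<'E'
Eye=np.array([620,12.3,190.])
def tcp(yaw,tilt,off=21.8):
    d=np.array([np.cos(yaw)*np.cos(tilt),np.sin(yaw)*np.cos(tilt),-np.sin(tilt)])
    return M(Eye-130*d-[0,0,off],yaw+3.142)
E
python3 - <<'E'
from h import *
y=np.linspace(-.187,-1.587,25);t=np.linspace(-.21,.397,25)
c=M([495,36,141],2.955); P=[tcp(a,b) for a,b in zip(y,t)]; print(P[0][0],P[24][0])
rows(c,P[1:13]);print();rows(P[12],P[13:])
E
```

```text
[495.07256008  35.93760353 141.10021302] [621.94256143 132.17352467 218.46494344]
[0.0003, 0.0074, -0.0033, 0.0, -0.0, 0.0583]
[0.0002, 0.0149, -0.0066, 0.0, -0.0, 0.1167]
[-0.0004, 0.0224, -0.0098, 0.0, -0.0, 0.175]
[-0.0015, 0.0298, -0.0131, 0.0, -0.0, 0.2333]
[-0.0032, 0.0372, -0.0164, 0.0, -0.0, 0.2917]
[-0.0053, 0.0445, -0.0196, 0.0, -0.0, 0.35]
[-0.008, 0.0515, -0.0229, -0.0, -0.0, 0.4083]
[-0.0112, 0.0584, -0.0262, -0.0, -0.0, 0.4667]
[-0.0148, 0.0651, -0.0295, 0.0, -0.0, 0.525]
[-0.0189, 0.0715, -0.0328, 0.0, -0.0, 0.5833]
[-0.0234, 0.0776, -0.0361, -0.0, -0.0, 0.6417]
[-0.0283, 0.0833, -0.0393, 0.0, -0.0, 0.7]

[-0.0006, 0.0075, -0.0033, 0.0, -0.0, 0.0583]
[-0.0017, 0.015, -0.0065, 0.0, -0.0, 0.1167]
[-0.0033, 0.0223, -0.0098, 0.0, -0.0, 0.175]
[-0.0054, 0.0295, -0.013, 0.0, -0.0, 0.2333]
[-0.0079, 0.0365, -0.0162, 0.0, -0.0, 0.2917]
[-0.011, 0.0432, -0.0194, 0.0, -0.0, 0.35]
[-0.0145, 0.0497, -0.0226, 0.0, -0.0, 0.4083]
[-0.0184, 0.0559, -0.0258, 0.0, -0.0, 0.4667]
[-0.0227, 0.0618, -0.0289, -0.0, -0.0, 0.525]
[-0.0274, 0.0673, -0.032, -0.0, -0.0, 0.5833]
[-0.0324, 0.0725, -0.0351, -0.0, -0.0, 0.6417]
[-0.0378, 0.0772, -0.0381, 0.0, -0.0, 0.7]
```

Call:
send_rows(
  targets=[0,0.0075,-0.0035,0,0,0.058,-0.6,0,0.015,-0.0065,0,0,0.117,-0.6,-0.0005,0.0225,-0.01,0,0,0.175,-0.6,-0.0015,0.03,-0.013,0,0,0.233,-0.6,-0.003,0.037,-0.0165,0,0,0.292,-0.6,-0.0055,0.0445,-0.0195,0,0,0.35,-0.6,-0.008,0.0515,-0.023,0,0,0.408,-0.6,-0.011,0.0585,-0.026,0,0,0.467,-0.6,-0.015,0.065,-0.0295,0,0,0.525,-0.6,-0.019,0.0715,-0.033,0,0,0.583,-0.6,-0.0235,0.0775,-0.036,0,0,0.642,-0.6,-0.0285,0.0835,-0.0395,0,0,0.7,-0.6],
)

```text
clock: 3.48
eef_pos: [536.9, 113.1, 180.1]
tcp_rot: [-3.139, -0.002, 2.252]
contact_force: [-1.7, 0.1, -1.3]
opening: 0.302
grasp_force: 29.6
```

Call:
send_rows(
  targets=[-0.0005,0.0075,-0.0035,0,0,0.058,-0.6,-0.0015,0.015,-0.0065,0,0,0.117,-0.6,-0.0035,0.0225,-0.01,0,0,0.175,-0.6,-0.0055,0.0295,-0.013,0,0,0.233,-0.6,-0.008,0.0365,-0.016,0,0,0.292,-0.6,-0.011,0.043,-0.0195,0,0,0.35,-0.6,-0.0145,0.0495,-0.0225,0,0,0.408,-0.6,-0.0185,0.056,-0.026,0,0,0.467,-0.6,-0.0225,0.062,-0.029,0,0,0.525,-0.6,-0.0275,0.0675,-0.032,0,0,0.583,-0.6,-0.0325,0.0725,-0.035,0,0,0.642,-0.6,-0.038,0.077,-0.038,0,0,0.7,-0.6],
)

```text
clock: 4.48
eef_pos: [621.7, 132.6, 218.4]
tcp_rot: [-3.14, -0.001, 1.552]
contact_force: [-0.7, 1.3, -1.8]
opening: 0.304
grasp_force: 29.7
```

Call:
send_rows(
  targets=[0,0,0,0,0,0,-0.6,0,0,0,0,0,0,-0.6,0,0,0,0,0,0,-0.6,0,0,0,0,0,0,-0.6],
)

```text
clock: 4.82
eef_pos: [621.7, 132.3, 218.7]
tcp_rot: [-3.141, -0.0, 1.556]
contact_force: [-0.3, 2.8, 0.1]
opening: 0.305
grasp_force: 29.8
```

```bash
python3 - <<'E'
from rig import r,cams
import cv2
s=r.sense();print(s['eef_pos'],s['tcp_rot'],s['contact_force'],s['opening'])
a=cams.grab_frame("top")["color"][120:230,200:390]; b=cams.grab_frame("scene")["color"][140:305,215:405]
cv2.imwrite("pics/s1.png",cv2.resize(b,None,fx=3.5,fy=3.5,interpolation=2))
E
```

```text
[621.74097201 132.30011337 218.73025899] [-3.14149082e+00 -3.81458131e-04  1.55602671e+00] [-0.29985002  2.79573992  0.08416121] 0.304946449344012
```

View pics/s1.png

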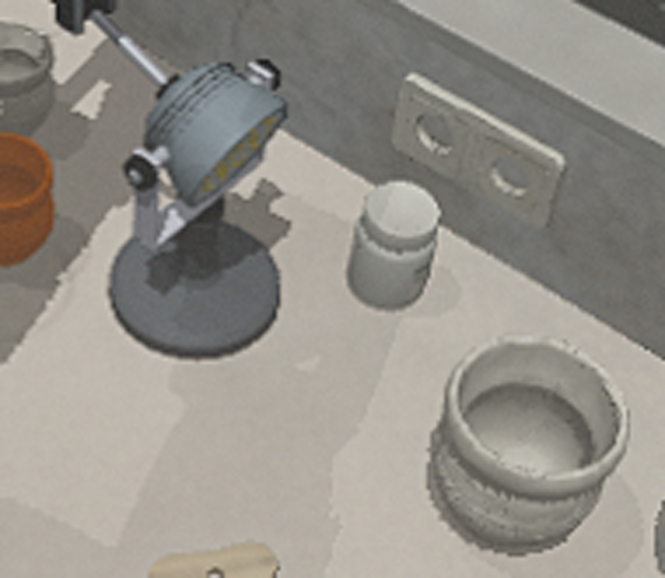

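The head has followed and points at the pot, which is undisturbed. I'll release, lift and back off.

Call:
send_rows(
  targets=[0,0,0,0,0,0,0,0,0,0,0,0,0,0.5,0,0,0,0,0,0,1,0,0,0,0,0,0,1,0,0,0,0,0,0,1,0,0,-0.01,0,0,0,1,0,0,-0.03,0,0,0,1,0,0,-0.06,0,0,0,1,0,0,-0.09,0,0,0,1,0,-0.02,-0.11,0,0,0,1,0,-0.05,-0.11,0,0,0,1,0,-0.08,-0.11,0,0,0,1],
)

```text
clock: 5.92
eef_pos: [542.3, 133.4, 331.0]
tcp_rot: [3.138, -0.001, 1.554]
contact_force: [-0.3, 0.7, 0.5]
opening: 1.001
grasp_force: 0.0
```

Call:
send_rows(
  targets=[0,-0.03,0,0,0,0,1,0,-0.06,0,0,0,0,1,0,-0.09,0,0,0,0,1,0,-0.12,0,0,0,0,1,0,-0.14,0,0,0,0,1,0,-0.16,0,0,0,0,1,0,-0.18,0,0,0,0,1,0,-0.18,0,0,0,0,1],
)

```text
clock: 6.58
eef_pos: [359.3, 136.0, 329.5]
tcp_rot: [-3.141, -0.0, 1.555]
contact_force: [-0.1, 0.2, 0.2]
opening: 0.995
grasp_force: 0.0
```

```bash
python3 - <<'E'
from rig import r,cams
import cv2
s=r.sense();print(s['clock'],s['eef_pos'],s['contact_force'])
a=cams.grab_frame("top")["color"][90:230,170:370]; b=cams.grab_frame("scene")["color"][120:305,205:405]
cv2.imwrite("pics/t2.png",cv2.resize(a,None,fx=4,fy=4,interpolation=2))
cv2.imwrite("pics/s2.png",cv2.resize(b,None,fx=3.2,fy=3.2,interpolation=2))
E
```

```text
6.5833 [359.3021396  135.96632124 329.50867587] [-0.14540881  0.2456628   0.175067  ]
```

View pics/t2.png

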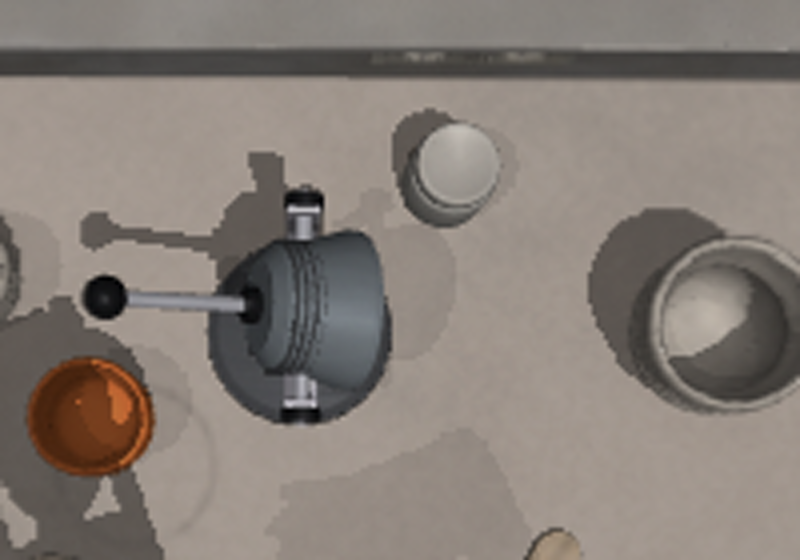

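View pics/s2.png

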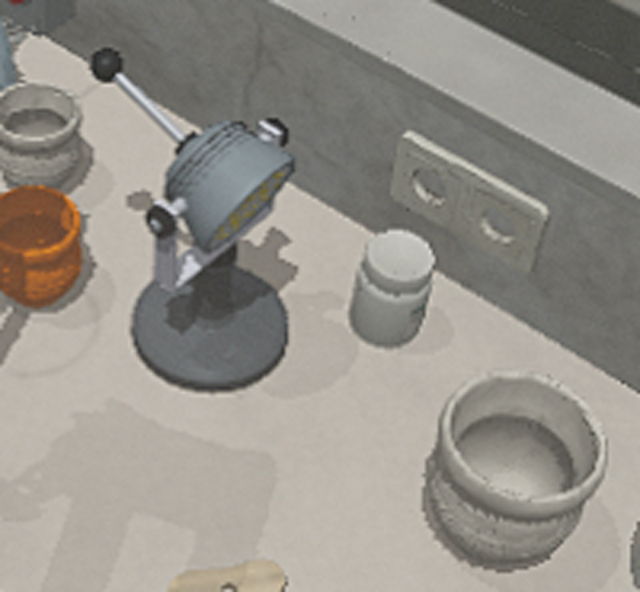

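The lamp stayed put after release, and both pots look undisturbed. The ball is at (105,297) in the top crop and (107,65) in the scene crop. The yoke knobs are at (303,199) and (301,414) in the top crop. I'll compute the pointing error, refining the pot axis with a fit to the rim circle.

```bash
python3 - <<'E'
from h import *
np.set_printoptions(precision=3,suppress=True)
ft=lambda u:(np.array(u)+.5)/4-.5+[170,90]; fs=lambda u:(np.array(u)+.5)/3.2-.5+[205,120]
B,res=tri(ft((105,297)),fs((107,65)));print('ball',B,res)
k=[atz('top',ft(u),190) for u in((303,199),(301,414))];print(k,sum(k)/2)
a=np.linspace(0,2*np.pi,181)
def ext(n,p,Rr):
    q=np.array([proj(n,[p[0]+Rr*np.cos(t),p[1]+Rr*np.sin(t),p[2]]) for t in a]);return np.r_[q.min(0),q.max(0)]
def obs(n,l,t,r_,b): return np.r_[full(n,(l,t)),full(n,(r_,b))]
ot=obs('top',528,116,703,294);os=obs('scene',446,338,628,500)
for z in(None,122):
  g=least_squares(lambda p:np.r_[ext('top',(p[0],p[1],z or p[2]),63)-ot,ext('scene',(p[0],p[1],z or p[2]),63)-os],[612,-289,120]);print('pot',g.x,g.fun)
for E in (Eye,Eye+[0,1,0]):
  for P in ([615,-288.5,64],np.r_[g.x[:2],64]):
    d=(E-B)/np.linalg.norm(E-B);w=(P-E)/np.linalg.norm(P-E)
    yp=lambda v:np.array([np.arctan2(v[1],v[0]),-np.arcsin(v[2])]);print(yp(d),yp(w),np.linalg.norm(E-B),'yaw,tilt err',yp(w)-yp(d))
E
```

```text
ball [621.413 136.005 235.744] [-0.175  0.166  0.252 -0.003]
[array([690.57 ,  12.708, 190.   ]), array([551.12 ,  14.177, 190.   ])] [620.845  13.443 190.   ]
pot [ 614.96  -288.673  116.71 ] [-0.787  0.007  0.125  0.576  0.025  1.334  0.732 -1.311]
pot [ 612.953 -288.587  120.   ] [-0.382  0.444  0.74   1.233 -0.115  0.473  0.852 -2.018]
[-1.582  0.354] [-1.587  0.397] 131.89964030121737 yaw,tilt err [-0.005  0.042]
[-1.582  0.354] [-1.594  0.396] 131.89964030121737 yaw,tilt err [-0.012  0.042]
[-1.582  0.357] [-1.587  0.395] 130.96222530695363 yaw,tilt err [-0.005  0.039]
[-1.582  0.357] [-1.594  0.395] 130.96222530695363 yaw,tilt err [-0.012  0.038]
```

```bash
cat > fit.py <<'E'
from h import *
from rig import cams
np.set_printoptions(precision=3,suppress=True)
def ball(img,u):
    x,y=np.round(u).astype(int);w=img[y-7:y+8,x-7:x+8].mean(2)
    n,l,s,c=cv2.connectedComponentsWithStats((w<55).astype(np.uint8)); k=1+np.argmax(s[1:,4]); 
    print('blob',c[k]+[x-7,y-7],s[k],u); return c[k]+[x-7,y-7]
def run(after,kn,save=None):
    b0={n:ball(cv2.imread(f'pics/{n}0.png'),full(n,u)) for n,u in(('top',(148,380)),('scene',(65,229)))}
    b1={n:ball(cams.grab_frame(n)['color'],after[n]) for n in after}
    k0={'top':[full('top',u) for u in((83,168),(288,206))],'scene':[full('scene',u) for u in((148,72),(266,175))]}
    a=np.linspace(0,2*np.pi,181)
    O={'top':np.r_[full('top',(528,116)),full('top',(703,294))],'scene':np.r_[full('scene',(446,338)),full('scene',(628,500))]}
    def f(p):
        ex,ey,y0,t0,y1,t1,L,px,py,pz=p[:10];off={'top':p[10:12],'scene':p[12:14]};E=np.array([ex,ey,190]);o=[]
        for y,t,b,k in((y0,t0,b0,k0),(y1,t1,b1,kn)):
            d=np.array([np.cos(y)*np.cos(t),np.sin(y)*np.cos(t),-np.sin(t)]);l=np.array([-np.sin(y),np.cos(y),0])
            for n in b:
                o+=[(proj(n,E-130*d)+off[n]-b[n])/.25]
                for s,u in zip((1,-1),k[n]): o+=[(proj(n,E+s*L*l)+off[n]-u)/.8]
        for n in O:
            q=np.array([proj(n,[px+63*np.cos(t),py+63*np.sin(t),pz]) for t in a])+off[n];o+=[(np.r_[q.min(0),q.max(0)]-O[n])/.8]
        return np.r_[np.concatenate(o),p[10:14]/.7,(pz-121)/3]
    g=least_squares(f,[620,12,-.19,-.21,-1.58,.36,67,615,-288,120,0,0,0,0]);x=g.x
    sd=np.sqrt(np.diag(np.linalg.inv(g.jac.T@g.jac)));print(x);print(sd);print(g.fun)
    v=np.array([x[7]-x[0],x[8]-x[1],64-190]);print('want',np.arctan2(v[1],v[0]),np.arctan2(126,np.hypot(*v[:2])),'have',x[4:6])
E
python3 - <<'E'
from fit import *
ft=lambda u:(np.array(u)+.5)/4-.5+[170,90]; fs=lambda u:(np.array(u)+.5)/3.2-.5+[205,120]
run({'top':ft((105,297)),'scene':fs((107,65))},{'top':[ft((301,414)),ft((303,199))][::-1],'scene':[fs((274,132)),fs((160,219))]})
E
```

```text
blob [236.506 214.468] [ 2  2 10 10 77] [236.625 214.625]
blob [236.667 203.   ] [10  4  2  3  3] [233.214 205.071]
blob [195.796 163.86 ] [ 2  2 11 11 93] [195.875 163.875]
blob [237.931 140.621] [ 3  3  9  9 29] [238.094 139.969]
[ 625.188   13.704   -0.159   -0.184   -1.561    0.312   68.34   615.864
 -288.919  116.83    -0.045    0.927    0.013   -0.352]
[1.406 1.397 0.006 0.014 0.007 0.014 0.79  2.013 1.607 2.175 0.532 0.544
 0.507 0.478]
[ 2.946 -1.143 -1.88  -0.466 -0.686 -1.916 -6.258  1.267  1.001 -0.828
  3.151 -1.04  -1.788  1.303 -0.85  -0.254  0.485 -1.619  2.968  0.182
  1.346 -0.839  3.283  0.017 -0.922  0.758  0.22   1.471  0.431  0.985
  1.293 -2.357 -0.064  1.325  0.019 -0.503 -1.39 ]
want -1.601597906363911 0.39436116498868035 have [-1.561  0.312]
```

```bash
sed -i 's/w<55/w<(55 if n0=="top" else 85)/; s/def ball(img,u)/def ball(img,u,n0)/; s/full(n,u)) for n,u in/full(n,u),n) for n,u in/; s/after\[n\])/after[n],n)/' fit.py
python3 - <<'E'
from fit import *
ft=lambda u:(np.array(u)+.5)/4-.5+[170,90]; fs=lambda u:(np.array(u)+.5)/3.2-.5+[205,120]
run({'top':ft((105,297)),'scene':fs((107,65))},{'top':[ft((303,199)),ft((301,414))],'scene':[fs((274,132)),fs((160,219))]})
E
```

```text
blob [236.506 214.468] [ 2  2 10 10 77] [236.625 214.625]
blob [231.8   204.745] [  0   0  13  13 110] [233.214 205.071]
blob [195.796 163.86 ] [ 2  2 11 11 93] [195.875 163.875]
blob [238.099 139.765] [ 2  2 11 11 81] [238.094 139.969]
[ 618.864   14.318   -0.187   -0.218   -1.59     0.35    68.177  613.612
 -288.933  117.8      0.458   -0.486   -0.336   -0.488]
[1.404 1.398 0.006 0.014 0.007 0.014 0.788 2.007 1.605 2.169 0.531 0.543
 0.507 0.477]
[-0.993  0.454 -1.317 -0.08  -0.574  0.257  1.839 -0.401 -0.892  0.034
 -0.304  0.734  0.996 -0.671  0.426  1.086 -0.129 -0.404 -1.016  0.136
 -0.511  0.821 -0.21   0.881 -0.18  -0.071  1.014  0.7   -0.579  1.19
  0.41  -2.016  0.654 -0.695 -0.48  -0.697 -1.067]
want -1.5881122690532186 0.3937407448649327 have [-1.59  0.35]
```

The yaw is right but the tilt reads about 0.35 against a wanted 0.394. Before correcting, I'll get a closer side view with the wrist camera.

Call:
send_rows(
  targets=[0,0.01,0,-0.1,0,0,1,-0.01,0.02,0,-0.2,0,0,1,-0.015,0.03,0,-0.3,0,0,1,-0.02,0.04,0,-0.4,0,0,1,-0.025,0.05,0,-0.5,0,0,1,-0.03,0.06,0,-0.6,0,0,1,-0.036,0.07,0,-0.7,0,0,1,-0.036,0.07,0,-0.8,0,0,1,-0.036,0.07,0,-0.8,0,0,1,-0.036,0.07,0,-0.8,0,0,1],
)

```text
clock: 7.72
eef_pos: [430.7, 98.8, 327.5]
tcp_rot: [2.342, 0.001, 1.555]
contact_force: [-0.5, -0.1, 0.3]
opening: 0.997
grasp_force: 0.0
```

```bash
python3 - <<'E'
from rig import r,cams
import cv2,pickle
from h import *
s=r.sense();print(s['clock'],s['eef_pos'],s['tcp_rot'])
f=cams.grab_frame("wrist");pickle.dump(f,open('w1.pkl','wb'));print(f['xyz'],f['attitude'])
I['w']=(f['fx'],f['cx'],f['cy'],f['k1'],f['xyz'],f['attitude'])
for p in([620,12,190],[620,134,236],[552,14,190]):print(proj('w',p))
cv2.imwrite("pics/w1.png",cv2.resize(f["color"],None,fx=1.5,fy=1.5,interpolation=2))
E
```

```text
7.7167 [430.71327963  98.81065768 327.49781426] [2.34233693e+00 1.31745449e-03 1.55545431e+00]
[329.28074107 180.53218963 427.46738051] [ 2.81976388 -0.80007802 -0.01298952]
[276.25997724 215.0019616 ]
[305.99971172 136.704859  ]
[243.91017978 228.85155282]
```

View pics/w1.png

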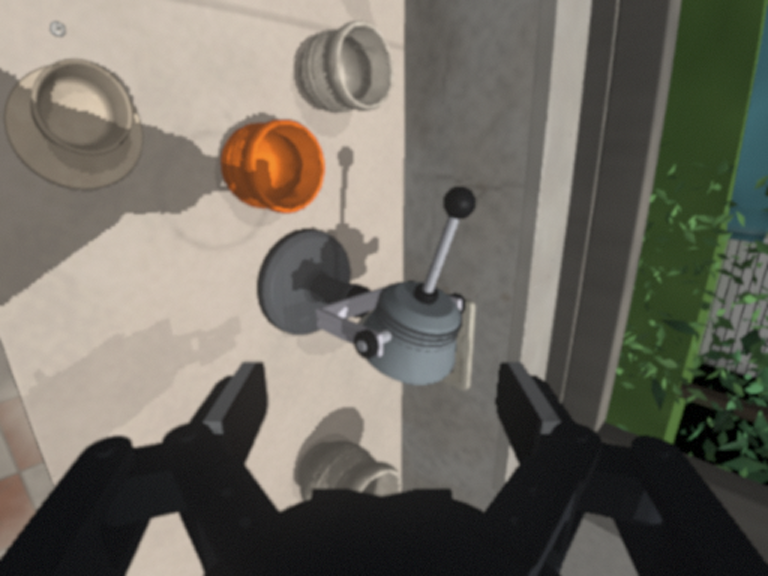

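The wrist side view shows the ball at (459,202), the near knob at (366,343) and the rod root at (427,295).

```bash
python3 - <<'E'
import pickle
from h import *
f=pickle.load(open('w1.pkl','rb'));I['w']=(f['fx'],f['cx'],f['cy'],f['k1'],f['xyz'],f['attitude'])
E=np.array([620,13,190.]);u=lambda a:(np.array(a)+.5)/1.5-.5
for y in(-1.587,):
  for t in(.31,.33,.35,.37,.39,.41):
    d=np.array([np.cos(y)*np.cos(t),np.sin(y)*np.cos(t),-np.sin(t)])
    b=proj('w',E-130*d);q=proj('w',E-40*d);k=proj('w',E+68*np.array([np.sin(y),-np.cos(y),0]))
    print(t,b-u((459,202)),k-u((366,343)),'rod slope',(b-q)[0]/(q-b)[1])
v=u((459,202))-u((427,295));print('seen slope',-v[0]/v[1])
E
```

```text
0.31 [-3.01724914 -0.59397559] [0.07997356 0.28151146] rod slope 0.32915599556532116
0.33 [-1.43733868  0.21725221] [0.07997356 0.28151146] rod slope 0.35232882405418425
0.35 [0.14146758 1.07309476] [0.07997356 0.28151146] rod slope 0.3761770176584002
0.37 [1.7181368  1.97353337] [0.07997356 0.28151146] rod slope 0.400750409087366
0.39 [3.29161625 2.91850628] [0.07997356 0.28151146] rod slope 0.4261031028094222
0.41 [4.86083437 3.90790739] [0.07997356 0.28151146] rod slope 0.45229397567155744
seen slope 0.34408602150537604
```

Three measurements agree on a tilt of about 0.347, against 0.394 wanted. I'll regrip and raise the ball about 6 mm.

```bash
python3 - <<'E'
from h import *
p=S[0]+S[1].apply([-370,-330,-19]);yaw=2.955
def step(p,yaw,s): return p+M(p,yaw)[1].apply(s)
p=step(p,yaw,[-53.5,-78.5,0]);p=step(p,yaw,[0,0,109]);p=step(p,yaw,[-28.5,83.5,-39.5]);yaw-=.7
p=step(p,yaw,[-38,77,-38]);yaw-=.7;print(p)
p=step(p,yaw,[0,-80,-110]);p=step(p,yaw,[0,-180,0]);q=M(p,yaw)[1]
p=p+q.apply([-36,70,0]);c=(p,q*R.from_rotvec([-.8,0,0]));print(p)
h=M([440,133,332],1.555)
rows(c,[(c[0]+(h[0]-c[0])*k,c[1]*R.from_rotvec([.8*k,0,0])) for k in(.25,.5,.75,1)])
rows(h,[M([622,133,332],1.555),M([622,133,218],1.555),M([622,130.7,224.5],1.555)])
E
```

```text
[622.18335022 132.12486484 218.781     ]
[431.63841038  99.13053345 328.781     ]
[0.0085, 0.0019, 0.0008, 0.2, 0.0, 0.0]
[0.017, 0.0039, 0.0017, 0.4, 0.0, 0.0]
[0.0255, 0.0058, 0.0025, 0.6, 0.0, -0.0]
[0.034, 0.0078, 0.0034, 0.8, 0.0, 0.0]
[0.0029, 0.182, 0.0, 0.0, 0.0, 0.0]
[0.0029, 0.182, 0.114, 0.0, 0.0, 0.0]
[0.0006, 0.182, 0.1075, 0.0, 0.0, 0.0]
```

Call:
send_rows(
  targets=[0.005,0.001,0,0.1,0,0,1,0.0085,0.002,0.001,0.2,0,0,1,0.013,0.003,0.001,0.3,0,0,1,0.017,0.004,0.0015,0.4,0,0,1,0.021,0.005,0.002,0.5,0,0,1,0.0255,0.006,0.0025,0.6,0,0,1,0.03,0.007,0.003,0.7,0,0,1,0.034,0.008,0.0035,0.8,0,0,1,0.034,0.008,0.0035,0.8,0,0,1,0.034,0.008,0.0035,0.8,0,0,1],
)

```text
clock: 8.6
eef_pos: [441.9, 133.2, 331.7]
tcp_rot: [-3.141, -0.001, 1.555]
contact_force: [-0.1, -0.7, -0.6]
opening: 1.002
grasp_force: 0.0
```

Call:
send_rows(
  targets=[0,0.03,0,0,0,0,1,0,0.06,0,0,0,0,1,0.001,0.09,0,0,0,0,1,0.002,0.12,0,0,0,0,1,0.003,0.15,0,0,0,0,1,0.003,0.17,0,0,0,0,1,0.003,0.182,0,0,0,0,1,0.003,0.182,0,0,0,0,1,0.003,0.182,0,0,0,0,1,0.003,0.182,0,0,0,0,1],
)

```text
clock: 9.43
eef_pos: [621.1, 133.1, 332.4]
tcp_rot: [3.141, -0.0, 1.555]
contact_force: [-0.7, 0.4, -0.3]
opening: 0.999
grasp_force: 0.0
```

Call:
send_rows(
  targets=[0,0,0.03,0,0,0,1,0,0,0.06,0,0,0,1,0,0,0.09,0,0,0,1,0,0,0.114,0,0,0,1,0,0,0.114,0,0,0,1,0,0,0.114,0,0,0,-0.2,0,0,0.114,0,0,0,-0.3,0,0,0.114,0,0,0,-0.4,0,0,0.114,0,0,0,-0.5,0,0,0.114,0,0,0,-0.6,0,0,0.114,0,0,0,-0.6,0,0,0.114,0,0,0,-0.6],
)

```text
clock: 10.43
eef_pos: [622.8, 133.5, 219.0]
tcp_rot: [3.14, -0.001, 1.555]
contact_force: [1.1, 3.3, 1.9]
opening: 0.301
grasp_force: 29.4
```

Call:
send_rows(
  targets=[0,0,0,0,0,0,-0.6,0,0,-0.002,0,0,0,-0.6,-0.001,0,-0.004,0,0,0,-0.6,-0.002,0,-0.0065,0,0,0,-0.6,-0.002,0,-0.0065,0,0,0,-0.6,-0.002,0,-0.0065,0,0,0,-0.6,-0.002,0,-0.0065,0,0,0,-0.6],
)

```text
clock: 11.02
eef_pos: [622.3, 131.2, 224.8]
tcp_rot: [3.141, -0.0, 1.555]
contact_force: [-0.3, 3.9, 2.3]
opening: 0.306
grasp_force: 29.8
```

Call:
send_rows(
  targets=[0,0,0,0,0,0,0,0,0,0,0,0,0,0.5,0,0,0,0,0,0,1,0,0,0,0,0,0,1,0,0,0,0,0,0,1,0,0,-0.01,0,0,0,1,0,0,-0.03,0,0,0,1,0,0,-0.06,0,0,0,1,0,0,-0.09,0,0,0,1,0,-0.02,-0.108,0,0,0,1,0,-0.05,-0.108,0,0,0,1,0,-0.08,-0.108,0,0,0,1],
)

```text
clock: 12.02
eef_pos: [542.2, 132.4, 334.7]
tcp_rot: [3.139, -0.001, 1.554]
contact_force: [-0.1, 0.4, -0.4]
opening: 1.0
grasp_force: 0.0
```

Call:
send_rows(
  targets=[0,-0.03,0,-0.1,0,0,1,-0.01,-0.06,0,-0.2,0,0,1,-0.02,-0.09,0,-0.3,0,0,1,-0.032,-0.11,0,-0.4,0,0,1,-0.032,-0.11,0,-0.5,0,0,1,-0.032,-0.11,0,-0.6,0,0,1,-0.032,-0.11,0,-0.7,0,0,1,-0.032,-0.11,0,-0.8,0,0,1,-0.032,-0.11,0,-0.8,0,0,1,-0.032,-0.11,0,-0.8,0,0,1],
)

```text
clock: 12.85
eef_pos: [430.4, 101.9, 332.3]
tcp_rot: [2.34, 0.001, 1.556]
contact_force: [-0.9, -0.2, -0.2]
opening: 1.0
grasp_force: 0.0
```

```bash
python3 - <<'E'
from rig import r,cams
import cv2,pickle
from h import *
s=r.sense();print(s['clock'],s['eef_pos'],s['tcp_rot'])
f=cams.grab_frame("wrist");f0=pickle.load(open('w1.pkl','rb'))
def blob(c,u):
    x,y=np.round(u).astype(int);w=c[y-14:y+15,x-14:x+15].mean(2)
    n,l,q,k=cv2.connectedComponentsWithStats((w<60).astype(np.uint8));i=1+np.argmax(q[1:,4]);print(q[i]);return k[i]+[x-14,y-14]
E=np.array([620,13,190.]);
for g,u in((f0,(305.8,134.5)),(f,(309,132))):
    I['w']=(g['fx'],g['cx'],g['cy'],g['k1'],g['xyz'],g['attitude'])
    b=blob(g['color'],u)
    def d(p): y,t=p;return np.array([np.cos(y)*np.cos(t),np.sin(y)*np.cos(t),-np.sin(t)])
    def eye(p): return np.array([620+p[0],13+p[1],190])
    z=least_squares(lambda p:np.r_[(proj('w',E-130*d(p))-b)/.5,(p[0]+1.587)/.02],[-1.587,.37]);print(b,z.x,z.fun)
for n in('top','scene'):
    c=cams.grab_frame(n)['color'];cv2.imwrite(f'pics/{n}9.png',c)
    print(n,cv2.absdiff(c,cv2.imread(f'pics/{n}0.png'))[150:195,330:378].mean() if n=='top' else '')
    from fit import ball
    try: print(ball(c,{'top':(196,163.9),'scene':(238.3,139.2)}[n],n),proj(n,E-130*d((-1.587,.394))),proj(n,E-130*d((-1.587,.35))))
    except Exception as e: print(e)
E
```

```text
12.85 [430.44075687 101.89220803 332.28947018] [2.34048131e+00 5.31369978e-04 1.55594529e+00]
[  4   5  21  20 340]
[305.75294118 134.47352941] [-1.6034385   0.33390997] [-0.31535825  0.58994471 -0.8219251 ]
[  1  11  21  18 308]
[305.55194805 137.94155844] [-1.61340825  0.3683266 ] [-0.52885071  0.89036119 -1.32041228]
top 0.8570987654320987
blob [196.449 163.404] [ 3  1 10 11 89] (196, 163.9)
[196.449 163.404] [196.723 163.639] [196.119 163.864]
scene 
blob [238.625 138.488] [ 2  2 12 11 80] (238.3, 139.2)
[238.625 138.488] [239.309 139.112] [238.757 140.363]
```

```bash
python3 - <<'E'
from rig import r,cams
import cv2,pickle
from h import *
f=cams.grab_frame("wrist");f0=pickle.load(open('w1.pkl','rb'))
d=lambda y,t:np.array([np.cos(y)*np.cos(t),np.sin(y)*np.cos(t),-np.sin(t)])
for g,u in((f0,(306,134)),(f,(306,140))):
    I['w']=(g['fx'],g['cx'],g['cy'],g['k1'],g['xyz'],g['attitude'])
    x,y=u;w=g['color'][y-16:y+17,x-16:x+17].mean(2)
    n,l,q,k=cv2.connectedComponentsWithStats((w<60).astype(np.uint8));i=1+np.argmax(q[1:,4]);b=k[i]+[x-16,y-16]
    # eye y/x shift nuisance: sd 1.5 mm ; yaw sd .01
    z=least_squares(lambda p:np.r_[(proj('w',np.array([620+p[2],13+p[3],190])-130*d(p[0],p[1]))-b)/.5,(p[0]+1.587)/.01,p[2]/1.5,p[3]/1.5],[-1.587,.37,0,0]);print(q[i],b,z.x)
cv2.imwrite('pics/w2.png',f['color'])
E
```

```text
[  6   7  21  20 340] [305.75294118 134.47352941] [-1.5886563   0.3430908   0.31912043  0.82094996]
[  4   5  21  20 331] [304.02719033 138.66767372] [-1.58916725  0.385577    0.42242227  0.9541915 ]
```

View pics/w2.png

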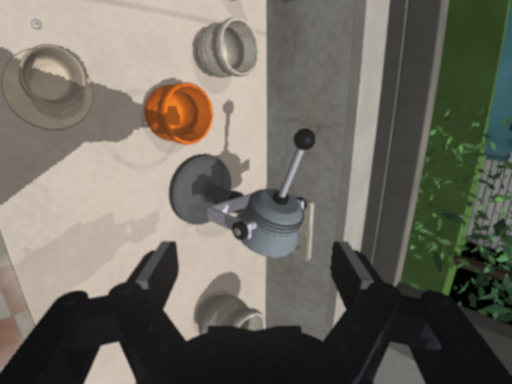

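The last wrist view shows the lamp free, with the ball at (304,139), and the pots standing. Measured swivel is about -1.589 (wanted -1.588) and tilt about 0.386 to 0.393 (wanted 0.394), so I'll hand in.

```bash
python3 -c "
from rig import r
print(r.sign_off())"
```

```text
the job is handed in; nothing more can be done
None
```

I turned the lamp to point at the middle of the large grey pot, within about 0.01 rad (3 mm at the pot) by camera measurement; I let go of it, left both flared pots standing where they were, and handed the job in at about 13 s.

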